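Clear the fixture plate and lay the retaining bar

ROBOT

A 6-joint arm with a two-finger parallel gripper is mounted at the origin on the work surface. World frame = base frame: x ahead of the robot, y to its left, z up, the work surface at z = 0. Lengths are in m, angles in rad, forces in N, time in s.
With the tool pointing down it reaches from about 0.35 to 0.775 m from the base axis. Payload 5.5 kg.
Tool frame: the origin (TCP) lies midway between the tips of the shut fingers; the grasp point (between the pads) lies 19 mm behind it; z points along the fingers, y is the line along which they close (so a half turn about z gives the same grasp; the last joint's range is limited). The gripper opens to 85 mm and grips with 20 to 120 N. Pads are 22 mm wide; open, the fingers measure 114 mm over their backs; the gripper's body (76 mm by 85 mm) begins 54 mm behind the grasp point. The pads swing forward as they close: fully open they stand 13 mm farther back than shut.
Start: joints at [-1.485, 0.313, 0.046, 1.304, 0, 1.431], TCP at [0.129, -0.56, 0.231] pointing down, gripper open.
Joint ranges: [-2.76, 2.76], [-0.86, 1.69], [-1.03, 1.26], [-2.2, 2.34], [-1.47, 1.5], [-3.14, 3.14]. Speed limits (rad/s): [2.57, 2.57, 3.14, 3.14, 3.14, 3.14].

INTERFACE

Orientations are given as a unit quaternion [w, x, y, z].
In Python, from workcell import get_state, read_camera, camera_info, hand_in, recognise gives the robot as it stands.
- The arm moves only by the tool arm_command, never from a script. Its argument "moves" is one flat list of numbers, 7 for each row, row after row: the opening, from -1 (shut) to 1 (fully open), then the shift along the tool's x, y, z in mm, then the turn, a rotation vector about the tool's x, y, z in rad. A call has 1 to 8 rows; each row shifts and turns the commanded pose from where the row before left it, along the tool's axes as they then stand; what a row does not reach is not made up. A row lasts 1/8 s, in which the tool goes at most 62.5 mm and 10.7 degrees, less where a joint would pass 70% of its speed; a pose out of reach is approached as far as the arm can. A call with a gripper value outside its range is refused whole. The fingers move at their own pace and stop on an object; "newtons" is the grip in N (left out, the last holds). Time passes only in rows, so rows that do not move let the fingers close. It gives the time, the measured TCP pose, the force, the opening and the grip force at its end, in the units of the state.
- get_state(): the state, without advancing time (a new reading comes with each control period).
- read_camera(name): name is "scene" or "top" or "wrist"; returns (picture, depth): 480x640x3 uint8, blue, green, red; 480x640 float32, m along the optical axis (not along the pixel's ray), 0 where there is no reading.
- camera_info(name): a dict with "fovy" (degrees; the focal length in pixels is half the picture's height over the tangent of half this angle, whatever the lens; pixels are square), "cx", "cy" (the principal point, pixels), "k1" (the pictures are not rectified: a ray, as slopes to the right and down, at radius r is drawn at 1 + k1 r^2 times it, then the intrinsics apply), "eye" and "orientation" of the camera in the world; the wrist camera has in their place "tool_from_camera" (4x4, takes a point from camera to tool coordinates, whose origin is the TCP and whose axes are the flange's). Camera axes: x right, y down, z forward; pixel columns grow to the right and rows downward; lengths in m; the calibration is good to about 2 mm. A picture is of the moment at which its call begins: read the wrist's pose just before it. camera_info takes no time and is no camera call.
- hand_in(): hands the job in; it is judged then, once.
Trained networks look in the newest picture that a camera, given by its name, has taken for a name from the list of things; names that differ only in an ending like _2 or _b are one class to them, and where a whole thing is asked for, a point or a joint stands for the part that bears it (a point fixed in the world has none). Each returns a list of dicts, best first, with "confidence" (0 to 1); they miss things now and then, are a little off and sometimes report something else, mostly with a low value. They report only what shows in the picture. A call takes as long as a camera call. They do not tell look-alikes from the thing itself.
- recognise(camera, label): "point" ([column, row] in pixels, amid what is visible of it).
The state is a dict: "clock": time; "joint_pos": joint angles; "qvel": joint speeds; "tau": joint torques, N m; "tcp_pos": TCP position; "orientation": TCP orientation; "wrist_force": force on the tool from outside, world axes, zero at the start; "ft_torque": the same for the moment, N m; "finger_gap": finger opening in m; "grip_force": force on a finger pad.
Only numpy, scipy, OpenCV 4.12 (cv2) and the standard library are available. Lean on these libraries where they do the work, as an engineer would, in place of code of your own. Each camera call takes 0.05 s, during which the arm holds its last target. There are 200 camera calls.

TASK

Using the scraper block rather than the fingers, sweep all four loose steel chips off the fixture plate onto the bench, and put the scraper back down on the bench clear of the fixture. Then lay the long flat bar across the two stands: lower it flat into both slots before letting go, sticking out about equally beyond each stand. Leave the short bar, the wrench and the tin where they are.

Things in the scene. Friction and masses are not known exactly. Their poses are not given: they have to be found in the camera images.
- fixture: Fixed steel plate 260 (x) x 160 (y) x 20 mm, with two grey stands at x = -100 and +100 mm, each 24 (x) x 64 (y) mm, its top 80 mm above the bench. An open-topped slot along x in each: 36 mm wide, 15 mm deep, floor 65 mm above the bench. Between the stands the plate is flat (176 mm clear). Origin: centre of the plate's underside, on the bench; x from stand to stand.
- bar: Long dark steel flat bar (the retaining bar), 280 (x) x 30 (y) x 10 mm thick, about 0.66 kg, lying flat on the bench. Origin: centre of its underside; x along its length, z up.
- bar_mid (a point): Centre of the long bar, 5 mm above its underside.
- scraper: Scraper block standing on the bench: aluminium shoe 130 (x) x 28 (y) x 22 mm high, wooden handle block 64 (x) x 24 (y) mm on top, from 22 to 67 mm high; about 0.25 kg. Origin: centre of its underside; x along its length, z up. The long faces of the shoe (+y, -y) push the chips.
- scraper_mid (a point): Point inside the scraper, 30 mm above its underside.
- chip0: Loose dark steel chip, a round punched slug 18 mm across and 6 mm thick, lying flat on the fixture plate between the stands. Origin: centre of its underside.
- chip1: Loose dark steel chip, a square offcut 16 x 16 x 6 mm, lying flat on the fixture plate between the stands. Origin: centre of its underside.
- chip2: Loose dark steel chip, a round punched slug 18 mm across and 6 mm thick, lying flat on the fixture plate between the stands. Origin: centre of its underside.
- chip3: Loose dark steel chip, a square offcut 16 x 16 x 6 mm, lying flat on the fixture plate between the stands. Origin: centre of its underside.
- chip0_mid (a point): Centre of that chip (3 mm above its underside).
- chip1_mid (a point): Centre of that chip (3 mm above its underside).
- chip2_mid (a point): Centre of that chip (3 mm above its underside).
- chip3_mid (a point): Centre of that chip (3 mm above its underside).
- short_bar: Bystander: short dark steel flat bar, 150 (x) x 30 (y) x 10 mm, too short to span the stands. Origin: centre of its underside.
- wrench: Bystander: steel wrench about 180 mm long lying on the bench along its x. Origin: underside, near its middle.
- tin: Bystander: upright tin, 70 mm across, 100 mm high, out on the left. Origin: centre of its underside.
Things that resemble listed ones, but are neither listed nor needed, are in the scene too. There is more than one size of the scraper; the job needs the largest.

How it is judged:
By the outcome, as a careful person would: the job done as asked, in the order asked, and still so for the second after the job is handed in, with the robot touching nothing.
It also fails if it takes over 64 s, if anything falls off the work surface, if the arm or the gripper's body presses on something with over 40 N, if the wrist force passes 120 N, or if a joint passes its speed limit or range.

## Working session

There is one attempt and no reset: what is moved stays moved. The work goes in short steps, Python scripts to look and compute and a tool call to move; the robot and the scene stay as the last step left them, time stands still between calls to the robot, and variables do not carry over. Pictures are saved under pics/ and viewed, at most 10 in all, crops included, and the job is handed in when it is done.

Besides the shell and the picture viewer there is one more tool, called after ">>>" as name(argument=value, ...), one argument or row to a line, values as JSON. arm_command: Moves the arm, as the interface text tells. Its arguments: {"type":"object","properties":{"moves":{"type":"array"},"newtons":{"type":"number"}},"required":["moves"]}

```bash
mkdir -p pics; ls
cat > h.py <<'E'
import numpy as np, cv2
from scipy.spatial.transform import Rotation as R
from workcell import *
def rot(q): return R.from_quat([q[1],q[2],q[3],q[0]]).as_matrix()
def cam(name):
    i=camera_info(name); f=240/np.tan(np.radians(i["fovy"])/2)
    K=np.array([[f,0,i["cx"]],[0,f,i["cy"]],[0,0,1]]); D=np.array([i["k1"],0,0,0,0.])
    if "tool_from_camera" in i:
        s=get_state(); T=np.eye(4); T[:3,:3]=rot(s["orientation"]); T[:3,3]=s["tcp_pos"]
        T=T@np.array(i["tool_from_camera"])
    else:
        T=np.eye(4); T[:3,:3]=rot(i["orientation"]); T[:3,3]=i["eye"]
    return K,D,T
def und(c,pts):
    # slopes of pixels
    return cv2.undistortPoints(np.array(pts,float).reshape(-1,1,2),c[0],c[1]).reshape(-1,2)
def plane(c,pts,z):
    s=und(c,pts); d=np.c_[s,np.ones(len(s))]@c[2][:3,:3].T; e=c[2][:3,3]
    return e+d*((z-e[2])/d[:,2])[:,None]
def world(c,pts,dep):
    s=und(c,pts); p=np.array(pts).round().astype(int); z=dep[p[:,1],p[:,0]]
    return (np.c_[s,np.ones(len(s))]*z[:,None])@c[2][:3,:3].T+c[2][:3,3]
def proj(c,P):
    T=np.linalg.inv(c[2]); return cv2.projectPoints(np.array(P,float).reshape(-1,1,3),cv2.Rodrigues(T[:3,:3])[0],T[:3,3],c[0],c[1])[0].reshape(-1,2)
E
python3 - <<'E'
from h import *
np.set_printoptions(precision=3,suppress=True)
for n in ["top","scene"]:
    c=cam(n); im,d=read_camera(n); cv2.imwrite(f"pics/{n}0.png",im); np.save(f"{n}0.npy",d)
    print(n,c[0],c[1],c[2])
    for l in (["fixture","bar","scraper","chip0","chip1","short_bar","wrench","tin"] if n=="top" else []):
        for r in recognise(n,l): print(l,np.round(r["point"]),round(r["confidence"],2),world(c,[r["point"]],d)[0])
print(get_state())
E
```

```text
pics
top [[472.839   0.    313.701]
 [  0.    472.839 246.868]
 [  0.      0.      1.   ]] [-0.019  0.     0.     0.     0.   ] [[-0.018 -0.994  0.112  0.409]
 [-1.     0.019  0.007 -0.002]
 [-0.009 -0.112 -0.994  1.118]
 [ 0.     0.     0.     1.   ]]
fixture [311. 231.] 0.74 [0.571 0.012 0.019]
bar [203. 258.] 0.9 [0.514 0.266 0.012]
scraper [466. 186.] 0.84 [ 0.665 -0.349  0.048]
scraper [436. 236.] 0.81 [ 0.547 -0.268  0.07 ]
scraper [421. 305.] 0.8 [ 0.394 -0.234  0.046]
chip0 [306. 224.] 0.63 [0.586 0.022 0.028]
chip0 [318. 213.] 0.39 [ 0.612 -0.007  0.031]
chip1 [306. 224.] 0.63 [0.586 0.022 0.028]
chip1 [318. 213.] 0.39 [ 0.612 -0.007  0.031]
short_bar [141. 268.] 0.58 [0.492 0.416 0.008]
short_bar [435. 238.] 0.35 [ 0.541 -0.266  0.072]
wrench [503. 278.] 0.67 [ 0.451 -0.436  0.009]
scene [[556.69    0.    310.381]
 [  0.    556.69  237.481]
 [  0.      0.      1.   ]] [0.007 0.    0.    0.    0.   ] [[ 0.365  0.797 -0.481  1.064]
 [ 0.931 -0.313  0.188 -0.219]
 [-0.    -0.516 -0.856  1.03 ]
 [ 0.     0.     0.     1.   ]]
{'clock': 0.5, 'joint_pos': array([-1.485,  0.313,  0.046,  1.304,  0.   ,  1.431]), 'qvel': array([-0.001, -0.002,  0.   , -0.   , -0.002,  0.   ]), 'tau': array([ -0.002, -48.   ,  29.853,   0.002,  -0.   ,  -0.   ]), 'tcp_pos': array([ 0.129, -0.56 ,  0.231]), 'orientation': array([0.   , 0.994, 0.113, 0.   ]), 'wrist_force': array([-0.352, -0.233,  0.35 ]), 'ft_torque': array([-0.003,  0.009,  0.048]), 'grip_force': 0.0, 'finger_gap': 0.08532872506216164}
```

View pics/top0.png

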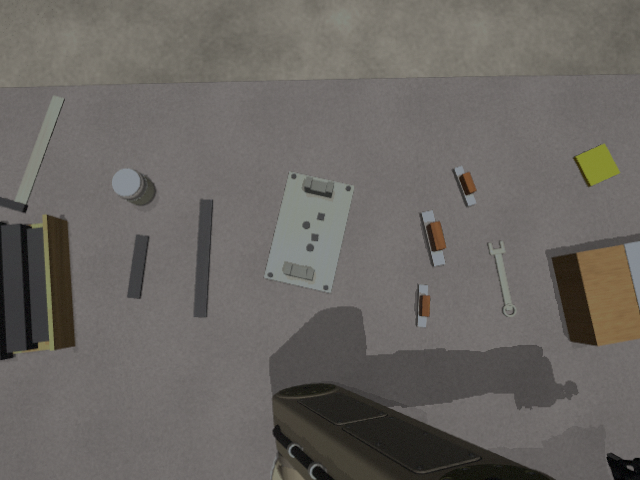

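The top view shows the fixture at (309,232), with four chips near (306,225), (321,216), (315,238) and (310,248). The long bar is at (203,258) and the short bar at (138,266). There are three scraper candidates: A (466,186), B (433,238) and C (423,305). B looks longest, so I'll measure all three and check in a crop.

Run:
```python
from h import *
np.set_printoptions(precision=4,suppress=True)
c=cam("top"); im=cv2.imread("pics/top0.png"); d=np.load("top0.npy")
cv2.imwrite("pics/crop.png",cv2.resize(im[160:335,185:485],None,fx=2.6,fy=2.6,interpolation=cv2.INTER_CUBIC))
g=im.astype(int).max(2); sat=im.astype(int).max(2)-im.astype(int).min(2)
def fit(name,mask,box,z):
    x0,y0,x1,y1=box; m=np.zeros(g.shape,np.uint8); m[y0:y1,x0:x1]=mask[y0:y1,x0:x1]
    n,l,s,_=cv2.connectedComponentsWithStats(m); k=1+np.argmax(s[1:,4])
    v,u=np.nonzero(l==k); P=plane(c,np.c_[u,v],z)[:,:2]*1000
    (cx,cy),(w,h),a=cv2.minAreaRect(P.astype(np.float32))
    if w<h: w,h,a=h,w,a+90
    print(name,s[k,4],"centre",cx,cy,"mean",P.mean(0),"size",w,h,"ang",(a+90)%180-90, "z",np.median(world(c,np.c_[u,v],d)[:,2]))
print(g[215:260:9,200:210:3], g[232,280:350:10], g[[220,255],[426,438]],im[238,433:440:3],g[245,455])
fit("bar",g<85,(190,190,220,325),.01)
fit("sbar",g<85,(120,230,155,305),.01)
fit("plate",g>150,(255,160,362,300),.02)
for n,b in dict(A=(450,160,480,212),B=(415,205,450,270),C=(412,280,436,330)).items():
    fit(n+" shoe+h",(g>150)|(sat>60),b,.022); fit(n+" handle",sat>60,b,.067)
for k,p in enumerate([(306,225),(321,216),(315,238),(310,248)]):
    fit(f"chip{k}",g<110,(p[0]-7,p[1]-6,p[0]+7,p[1]+7),.026)
```

```text
[[68 72 67 69]
 [66 69 67 68]
 [68 68 67 69]
 [65 67 68 70]
 [66 67 68 48]] [141 141 141 141 141 141 142] [146 147] [[ 24  30  47]
 [ 43  69 106]
 [ 52  81 121]] 117
bar 1554 centre 514.260986328125 267.04278564453125 mean [512.4903 267.1954] size 279.5333557128906 31.436779022216797 ang -2.7500076293945312 z 0.010464070153494376
sbar 879 centre 496.0923767089844 421.4521484375 mean [494.8752 421.6631] size 148.89939880371094 33.48109436035156 ang -6.811698913574219 z 0.010482679054591326Traceback (most recent call last):
  File "<stdin>", line 16, in <module>
  File "<stdin>", line 8, in fit
    return _wrapfunc(a, 'argmax', axis=axis, out=out, **kwds)
    return bound(*args, **kwds)
ValueError: attempt to get argmax of an empty sequence
```

View pics/crop.png

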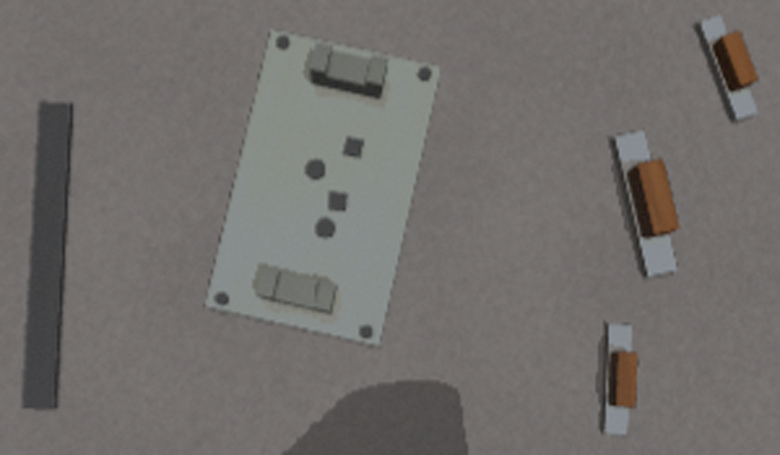

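The crop confirms B (crop (645,203)) is clearly the longest scraper. The stands are at crop (347,70) and (296,288), and the chips at (353,147), (315,169), (337,201) and (325,228).

Run:
```python
from h import *
np.set_printoptions(precision=4,suppress=True)
c=cam("top"); im=cv2.imread("pics/top0.png"); d=np.load("top0.npy")
g=im.astype(int).max(2); sat=im.astype(int).max(2)-im.astype(int).min(2)
def fit(name,mask,box,z):
    x0,y0,x1,y1=box; m=np.zeros(g.shape,np.uint8); m[y0:y1,x0:x1]=mask[y0:y1,x0:x1]
    n,l,s,_=cv2.connectedComponentsWithStats(m); k=1+np.argmax(s[1:,4])
    v,u=np.nonzero(l==k); P=plane(c,np.c_[u,v],z)[:,:2]*1000
    (cx,cy),(w,h),a=cv2.minAreaRect(P.astype(np.float32))
    if w<h: w,h,a=h,w,a+90
    print(name,s[k,4],"centre %.1f %.1f"%(cx,cy),"mean",P.mean(0),"size %.1f %.1f ang %.2f"%(w,h,(a+90)%180-90), "z",np.median(world(c,np.c_[u,v],d)[:,2]))
fit("plate",(g>128),(255,160,362,300),.02)
vv,uu=np.mgrid[160:300,255:362]; pts=np.c_[uu.ravel(),vv.ravel()]
W=world(c,pts,d)
for s in (0,1):
    m=(W[:,2]>.06)&((pts[:,1]<220)==bool(s)); P=W[m,:2]*1000
    print("stand",s,m.sum(),P.mean(0),cv2.minAreaRect(P.astype(np.float32)),np.percentile(W[m,2],[5,50,95]))
for n,b in dict(A=(450,160,480,212),B=(415,205,450,270),C=(412,280,436,330)).items():
    fit(n+" shoe+h",(g>125)|(sat>50),b,.022); fit(n+" handle",sat>50,b,.067)
for k,p in enumerate([(306,225),(321,216),(315,238),(310,248)]):
    fit(f"chip{k}",g<105,(p[0]-7,p[1]-6,p[0]+7,p[1]+7),.026)
```

```text
plate 5947 centre 571.5 15.5 mean [566.7051  16.0965] size 258.4 158.6 ang -13.87 z 0.020764125155805724
stand 0 355 [468.0359  35.9961] ((460.8954162597656, 23.941619873046875), (105.89276885986328, 46.631038665771484), 50.79631805419922) [0.0633 0.0729 1.1183]
stand 1 362 [647.4544  -7.3091] ((548.4475708007812, 9.54830551147461), (64.6495590209961, 271.5990905761719), 81.5002212524414) [0.0629 0.0694 1.1183]
A shoe+h 138 centre 680.1 -365.1 mean [ 680.0169 -365.0173] size 47.5 16.5 ang 18.38 z 0.05059409204372478
A handle 138 centre 669.0 -350.2 mean [ 668.907  -350.1306] size 45.6 15.9 ang 18.38 z 0.05059409204372478
B shoe+h 259 centre 554.7 -284.8 mean [ 554.5194 -284.7938] size 63.4 22.3 ang 10.58 z 0.06731018918235421
B handle 259 centre 548.7 -273.2 mean [ 548.561  -273.2001] size 60.8 21.4 ang 10.58 z 0.06731018918235421
C shoe+h 139 centre 392.2 -249.4 mean [ 392.2612 -249.246 ] size 44.9 15.7 ang -6.85 z 0.05110098811740316
C handle 139 centre 392.9 -239.3 mean [ 392.9632 -239.1114] size 43.0 15.0 ang -6.85 z 0.05110098811740316
chip0 49 centre 585.2 23.8 mean [584.5426  23.3022] size 16.6 16.4 ang -0.96 z 0.026406649709686203
chip1 50 centre 604.0 -11.2 mean [603.8136 -11.3543] size 16.8 15.6 ang -12.32 z 0.026933731869668964
chip2 48 centre 555.3 3.3 mean [555.446    4.0137] size 16.3 14.1 ang 88.91 z 0.026627201123575084
chip3 48 centre 530.9 15.4 mean [531.3763  15.1988] size 16.4 16.3 ang -1.01 z 0.026706159886315306
```

>>> arm_command(
  moves=[1,47.3,-18.5,3,0,0,0,1,47.3,-18.5,3,0,0,0,1,47.3,-18.5,3,0,0,0,1,47.3,-18.5,3,0,0,0,1,47.3,-18.5,3,0,0,0,1,47.3,-18.5,3,0,0,0,1,47.3,-18.5,3,0,0,0,1,47.3,-18.5,3,0,0,0],
  newtons=60,
)

```text
clock: 1.5
tcp_pos: [0.4657, -0.3305, 0.2074]
orientation: [0.0, 0.994, 0.113, 0.0]
wrist_force: [0.1, -1.0, -0.5]
finger_gap: 0.0853
grip_force: 0.0
```

>>> arm_command(
  moves=[1,47.3,-18.5,3,0,0,0,1,47.3,-18.5,3,0,0,0,1,0,0,0,0,0,0.042,1,0,0,0,0,0,0],
)

```text
clock: 2.0
tcp_pos: [0.5487, -0.2736, 0.201]
orientation: [-0.0, 0.996, 0.093, -0.0]
wrist_force: [0.2, 0.2, -0.7]
finger_gap: 0.0856
grip_force: 0.0
```

```bash
cat >> h.py <<'E'
def delta(xyz,yaw):
    s=get_state(); M=rot(s["orientation"]); y=np.degrees(np.arctan2(M[1,0],M[0,0]))
    print("tcp",s["tcp_pos"].round(4),"yaw %.2f tilt %.2f"%(y,np.degrees(np.arccos(-M[2,2]))),"shift mm",((np.array(xyz)-s["tcp_pos"])@M*1000).round(1),"turn z",round(np.radians(y-yaw),3),"F",s["wrist_force"].round(1),"gap",round(s["finger_gap"],4),"t",round(s["clock"],2))
E
python3 - <<'E'
from h import *
np.set_printoptions(precision=4,suppress=True)
delta([.5486,-.2732,.2],10.58)
c=cam("wrist"); im,d=read_camera("wrist"); cv2.imwrite("pics/w1.png",im)
u=np.array([(x,y) for y in range(480) for x in range(640)]); W=world(c,u,d); ok=(d.ravel()>0)
P=W[ok&(W[:,2]>.06)&(W[:,2]<.075)&(abs(W[:,0]-.55)<.1)&(abs(W[:,1]+.273)<.08)]
print(len(P),np.median(P[:,2]),cv2.minAreaRect((P[:,:2]*1000).astype(np.float32)))
P=W[ok&(W[:,2]>.014)&(W[:,2]<.075)&(abs(W[:,0]-.55)<.1)&(abs(W[:,1]+.273)<.08)]
print(len(P),cv2.minAreaRect((P[:,:2]*1000).astype(np.float32)))
print(recognise("wrist","scraper"))
E
```

```text
tcp [ 0.5487 -0.2736  0.201 ] yaw 10.63 tilt 0.02 shift mm [-0.  -0.4  1. ] turn z 0.001 F [ 0.2  0.2 -0.7] gap 0.0856 t 2.0
2434 0.06750877952724946 ((549.5786743164062, -271.00079345703125), (63.42399597167969, 23.723697662353516), 11.217117309570312)
4502 ((577.5885009765625, -281.5238952636719), (88.6689453125, 183.72177124023438), 70.19477844238281)
[{'point': [449.9, 80.8], 'confidence': 0.94}, {'point': [261.9, 351.4], 'confidence': 0.77}, {'point': [319.8, 207.3], 'confidence': 0.55}]
```

View pics/w1.png

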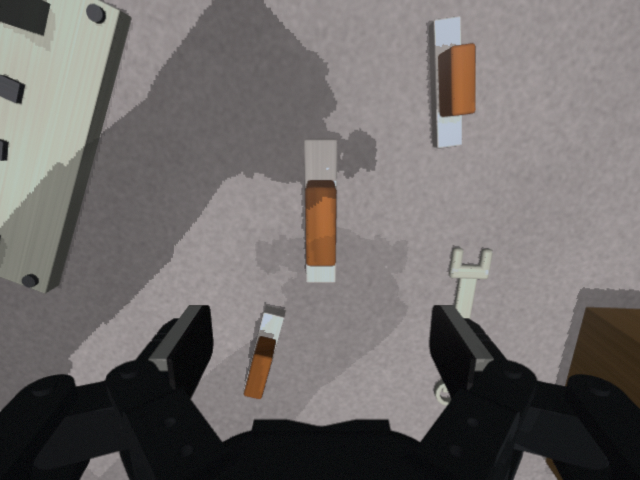

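The wrist view shows the largest scraper centred under the gripper at about (320,210). Its depth fit is 63.4 x 23.7 mm at z = 0.0675, which matches the handle. I'll descend and grip.

>>> arm_command(
  moves=[1,1,-2.6,29,0,0,-0.01,1,0,0,29,0,0,0,1,0,0,29,0,0,0,1,0,0,29,0,0,0,1,0,0,29,0,0,0,1,0,0,29,0,0,0,-1,0,0,0,0,0,0,-1,0,0,0,0,0,0],
  newtons=60,
)

```text
clock: 3.1
tcp_pos: [0.5491, -0.2724, 0.0285]
orientation: [0.0, 0.995, 0.096, 0.001]
wrist_force: [0.5, -0.3, -0.1]
finger_gap: 0.0516
grip_force: 0.0
```

>>> arm_command(
  moves=[-1,0,0,0,0,0,0,-1,0,0,0,0,0,0,-1,0,0,0,0,0,0,-1,0,0,0,0,0,0],
)

```text
clock: 3.6
tcp_pos: [0.5498, -0.2724, 0.029]
orientation: [0.001, 0.995, 0.097, 0.001]
wrist_force: [-1.0, -1.4, 5.2]
finger_gap: 0.023
grip_force: 59.3
```

Run:
```python
from h import *
th=np.radians(-13.87); e=np.array([np.cos(th),np.sin(th)]); n=np.array([-e[1],e[0]]); o=np.array([.5715,.0155])
s=get_state()
for y in (-.06,.0,.1): print(y,o+n*y)
delta([*(o-n*.06),.15],-13.87)
```

```text
-0.06 [ 0.55711682 -0.04275053]
0.0 [0.5715 0.0155]
0.1 [0.59547197 0.11258421]
tcp [ 0.5498 -0.2724  0.029 ] yaw 11.10 tilt 0.18 shift mm [  51.7 -223.6 -121.5] turn z 0.436 F [-1.  -1.4  5.2] gap 0.023 t 3.6
```

>>> arm_command(
  moves=[-1,0,0,-20,0,0,0,-1,0,0,-50,0,0,0,-1,0,0,-52,0,0,0,-1,8.6,-37.3,0,0,0,0,-1,8.6,-37.3,0,0,0,0,-1,8.6,-37.3,0,0,0,0,-1,8.6,-37.3,0,0,0,0,-1,8.6,-37.3,0,0,0,0],
)

```text
clock: 4.6
tcp_pos: [0.5544, -0.0787, 0.1488]
orientation: [-0.0, 0.995, 0.097, -0.001]
wrist_force: [1.3, 1.1, -3.2]
finger_gap: 0.0235
grip_force: 59.8
```

>>> arm_command(
  moves=[-1,8.6,-37.3,0,0,0,0,-1,0,0,0,0,0,0.145,-1,0,0,0,0,0,0.145,-1,0,0,0,0,0,0.145,-1,0,0,0,0,0,0],
)

```text
clock: 5.22
tcp_pos: [0.5544, -0.0478, 0.1488]
orientation: [-0.002, 0.993, -0.116, -0.0]
wrist_force: [-0.6, -0.2, -3.0]
finger_gap: 0.0229
grip_force: 60.1
```

Run:
```python
from h import *
delta([.5571,-.0428,.0505],-13.87)
c=cam("wrist");im,d=read_camera("wrist"); cv2.imwrite("pics/w2.png",im)
ct=cam("top");im,d=read_camera("top"); cv2.imwrite("pics/t2.png",cv2.resize(im[150:350,200:480],None,fx=2.8,fy=2.8,interpolation=cv2.INTER_CUBIC))
```

```text
tcp [ 0.5544 -0.0478  0.1488] yaw -13.28 tilt 0.28 shift mm [ 1.6 -5.1 98.3] turn z 0.01 F [-0.6 -0.2 -3. ] gap 0.0229 t 5.22
```

View pics/w2.png

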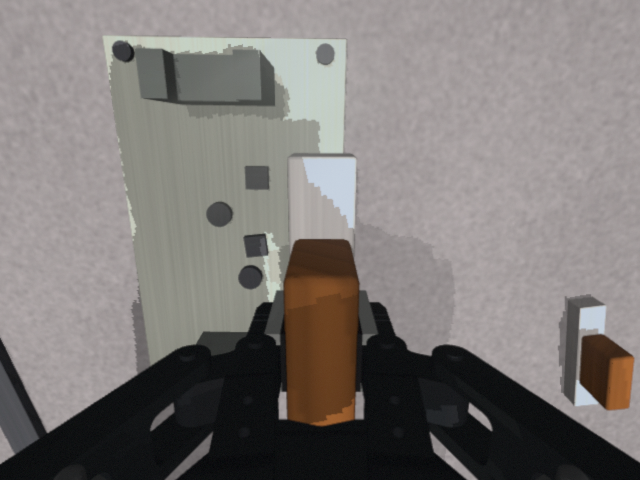

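The wrist view shows the scraper held square beside the four chips, which sit at columns 220–260 and rows 178–277. I'll lower it and sweep toward fixture +y.

>>> arm_command(
  moves=[-1,1.6,0,30,0,0,0.01,-1,0,0,30,0,0,0,-1,0,0,25,0,0,0,-1,0,0,8,0,0,0,-1,0,0,4,0,0,0,-1,0,0,0,0,0,0],
)

```text
clock: 6.08
tcp_pos: [0.5566, -0.0504, 0.053]
orientation: [-0.003, 0.993, -0.119, 0.001]
wrist_force: [-0.1, 0.5, -2.8]
finger_gap: 0.0231
grip_force: 60.1
```

Run:
```python
from h import *
delta([.5571,-.0428,.0505],-13.87)
```

```text
tcp [ 0.5566 -0.0504  0.053 ] yaw -13.61 tilt 0.40 shift mm [-1.3 -7.5  2.5] turn z 0.004 F [-0.1  0.5 -2.8] gap 0.0231 t 6.08
```

>>> arm_command(
  moves=[-1,0,0,2,0,0,0,-1,0,0,1,0,0,0,-1,0,-6,0,0,0,0,-1,0,-12,0,0,0,0,-1,0,-12,0,0,0,0,-1,0,-12,0,0,0,0,-1,0,-12,0,0,0,0,-1,0,-12,0,0,0,0],
)

```text
clock: 7.08
tcp_pos: [0.5638, -0.016, 0.0504]
orientation: [-0.016, 0.995, -0.094, 0.001]
wrist_force: [-0.4, -0.1, -4.4]
finger_gap: 0.0232
grip_force: 60.1
```

>>> arm_command(
  moves=[-1,0,-12,0,0,0,0,-1,0,-12,0,0,0,0,-1,0,-12,0,0,0,0,-1,0,-12,0,0,0,0,-1,0,-12,0,0,0,0,-1,0,-14,0,0,0,0,-1,0,-14,0,0,0,0,-1,0,0,0,0,0,0],
)

```text
clock: 8.07
tcp_pos: [0.5715, 0.0299, 0.0546]
orientation: [-0.032, 0.998, -0.061, 0.002]
wrist_force: [0.8, 0.5, -3.7]
finger_gap: 0.0231
grip_force: 60.1
```

Run:
```python
from h import *
delta([.5486,-.2732,.2],11.2)
ct=cam("top");im,d=read_camera("top"); cv2.imwrite("pics/t3.png",cv2.resize(im[150:350,180:460],None,fx=2.8,fy=2.8,interpolation=cv2.INTER_CUBIC))
im,d=read_camera("wrist"); cv2.imwrite("pics/w3.png",im)
```

```text
tcp [0.5715 0.0299 0.0546] yaw -7.00 tilt 3.71 shift mm [  14.1  293.6 -164.8] turn z -0.318 F [ 0.8  0.5 -3.7] gap 0.0231 t 8.07
```

View pics/w3.png

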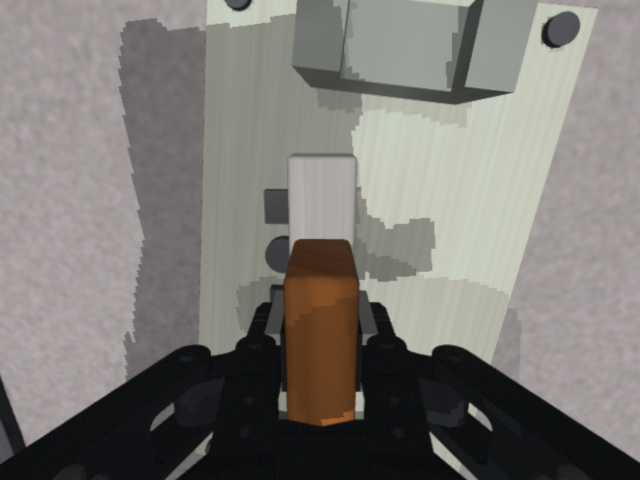

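The arm isn't following: the tool has tilted 3.7° and its yaw has drifted. I'll check the joints.

Run:
```python
from h import *
np.set_printoptions(precision=3,suppress=True)
s=get_state(); print(s["joint_pos"],s["qvel"],s["tau"],s["wrist_force"],s["ft_torque"],rot(s["orientation"]))
```

```text
[-0.123  0.416 -0.26   0.895  0.064  3.141] [-0.005  0.001 -0.002  0.003  0.    -0.007] [  0.186 -51.61   27.08    0.009   0.302  -0.   ] [-0.055  0.257 -2.456] [-0.151  0.015  0.033] [[ 0.992 -0.122  0.008]
 [-0.123 -0.99   0.064]
 [-0.    -0.064 -0.998]]
```

Joint 6 is at its limit of 3.14. The scraper is symmetric, so I'll lift it clear of the stands, turn the wrist half a turn back, and sweep again.

>>> arm_command(
  moves=[-1,0,3,-10,0,0,0,-1,0,0,-40,0,0,0,-1,0,0,-45,0,0,-0.15,-1,0,0,0,0,0,-0.18,-1,0,0,0,0,0,-0.18,-1,0,0,0,0,0,-0.18,-1,0,0,0,0,0,-0.18,-1,0,0,0,0,0,-0.18],
)

```text
clock: 9.18
tcp_pos: [0.5704, 0.0198, 0.1498]
orientation: [-0.027, 0.893, 0.449, 0.018]
wrist_force: [0.2, -0.2, -3.2]
finger_gap: 0.0232
grip_force: 60.2
```

>>> arm_command(
  moves=[-1,0,0,0,0,0,-0.18,-1,0,0,0,0,0,-0.18,-1,0,0,0,0,0,-0.18,-1,0,0,0,0,0,-0.18,-1,0,0,0,0,0,-0.18,-1,0,0,0,0,0,-0.18,-1,0,0,0,0,0,-0.18,-1,0,0,0,0,0,-0.18],
)

```text
clock: 10.18
tcp_pos: [0.5704, 0.0198, 0.1498]
orientation: [-0.008, 0.375, 0.926, 0.031]
wrist_force: [-0.9, 0.3, -2.8]
finger_gap: 0.0232
grip_force: 60.2
```

```bash
cat >> h.py <<'E'
def to(xyz,yaw):
    "full pose: shift in present tool axes, then rotvec in tool axes"
    s=get_state(); M=rot(s["orientation"]); t=np.radians(yaw)
    G=np.array([[np.cos(t),np.sin(t),0],[np.sin(t),-np.cos(t),0],[0,0,-1]])
    print("tcp",s["tcp_pos"].round(4),"F",s["wrist_force"].round(1),"gap",round(s["finger_gap"],4),"t",round(s["clock"],2),"q",s["joint_pos"].round(2))
    print("shift",((np.array(xyz)-s["tcp_pos"])@M*1000).round(1),"then rotvec",R.from_matrix(M.T@G).as_rotvec().round(3),"tilt",np.degrees(np.arccos(-M[2,2])).round(2))
E
python3 - <<'E'
from h import *
to([.5564,-.0458,.14],166.13)
E
```

```text
tcp [0.5704 0.0198 0.1498] F [-0.9  0.3 -2.8] gap 0.0232 t 10.18 q [-0.14  0.34 -0.13  1.11  0.06  0.63]
shift [-35.8 -57.2   5.5] then rotvec [ 0.061 -0.024 -0.527] tilt 3.69
```

>>> arm_command(
  moves=[-1,-18,-28.6,2,0,0,0,-1,-18,-28.6,2,0,0,0,-1,0,0,0,0.0203,-0.008,-0.1757,-1,0,0,0,0.0203,-0.008,-0.1757,-1,0,0,0,0.0203,-0.008,-0.1757,-1,0,0,0,0,0,0],
)

```text
clock: 10.92
tcp_pos: [0.5562, -0.0455, 0.1414]
orientation: [-0.0, 0.124, 0.992, 0.0]
wrist_force: [0.1, -0.6, -3.8]
finger_gap: 0.0233
grip_force: 60.5
```

Run:
```python
from h import *
np.set_printoptions(precision=4,suppress=True)
to([.5564,-.0458,.0505],166.13)
c=cam("top"); im,d=read_camera("top"); cv2.imwrite("pics/t4.png",cv2.resize(im[160:320,250:470],None,fx=3.4,fy=3.4,interpolation=cv2.INTER_CUBIC))
```

```text
tcp [ 0.5562 -0.0455  0.1414] F [ 0.1 -0.6 -3.8] gap 0.0233 t 10.93 q [-0.23  0.32 -0.16  1.08 -0.    0.02]
shift [-0.4 -0.3 90.9] then rotvec [-0.    -0.    -0.007] tilt 0.03
```

View pics/t4.png

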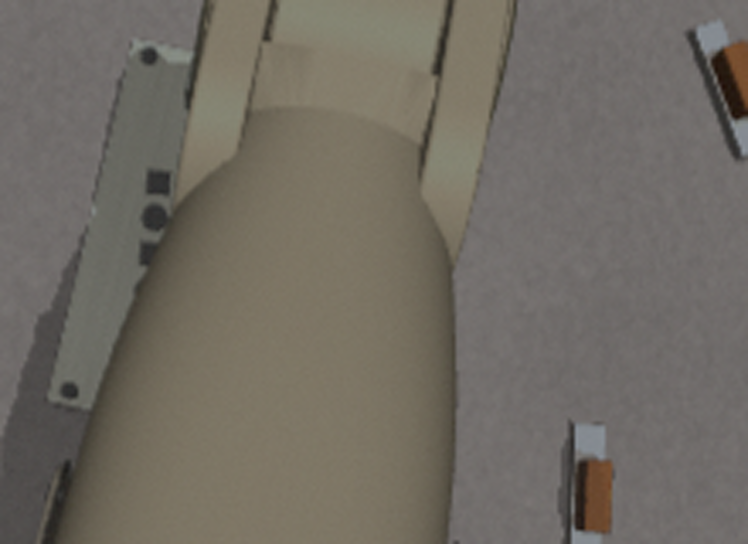

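The top crop shows the chips pushed toward the +y edge, around crop (155,182–250). I'll lower and do the full sweep with the wrist flipped.

>>> arm_command(
  moves=[-1,0,20,40,0,0,-0.007,-1,0,20,35,0,0,0,-1,0,0,11,0,0,0,-1,0,0,5,0,0,0,-1,0,0,0,0,0,0],
)

```text
clock: 11.6
tcp_pos: [0.5663, -0.0073, 0.0505]
orientation: [0.0, 0.121, 0.993, -0.0]
wrist_force: [0.2, 0.3, -3.2]
finger_gap: 0.0233
grip_force: 60.5
```

>>> arm_command(
  moves=[-1,0,12,0,0,0,0,-1,0,12,0,0,0,0,-1,0,12,0,0,0,0,-1,0,12,0,0,0,0,-1,0,12,0,0,0,0,-1,0,12,0,0,0,0,-1,0,12,0,0,0,0,-1,0,12,0,0,0,0],
)

```text
clock: 12.6
tcp_pos: [0.5887, 0.0876, 0.0496]
orientation: [-0.001, 0.12, 0.993, 0.0]
wrist_force: [-0.1, -0.4, -3.7]
finger_gap: 0.0234
grip_force: 60.6
```

Run:
```python
from h import *
to([.5943,.1077,.0505],166.13)
```

```text
tcp [0.5887 0.0876 0.0496] F [-0.1 -0.4 -3.7] gap 0.0234 t 12.6 q [ 0.01  0.46 -0.19  0.91  0.    0.25]
shift [-0.7 20.9 -0.9] then rotvec [-0.    -0.001  0.002] tilt 0.07
```

>>> arm_command(
  moves=[-1,0,12,-0.5,0,0,0,-1,0,12,0,0,0,0,-1,0,0,0,0,0,0,-1,0,-10,-30,0,0,0,-1,0,-10,-50,0,0,0,-1,0,-60,-10,0,0,0,-1,0,-60,0,0,0,0,-1,0,-60,0,0,0,0],
)

```text
clock: 13.6
tcp_pos: [0.5462, -0.0861, 0.1408]
orientation: [-0.0, 0.12, 0.993, -0.0]
wrist_force: [1.7, -0.4, -4.2]
finger_gap: 0.0234
grip_force: 60.8
```

>>> arm_command(
  moves=[-1,0,-60,0,0,0,0,-1,0,-55,0,0,0,0,-1,0,-30,0,0,0,0,-1,0,0,0,0,0,0],
)

```text
clock: 14.1
tcp_pos: [0.5114, -0.2278, 0.1403]
orientation: [-0.0, 0.122, 0.993, -0.0]
wrist_force: [0.7, 1.1, -3.6]
finger_gap: 0.0234
grip_force: 60.7
```

Run:
```python
from h import *
to([.5486,-.250,.029],166.13)
c=cam("top"); im,d=read_camera("top"); cv2.imwrite("pics/t5.png",cv2.resize(im[160:320,185:405],None,fx=3.4,fy=3.4,interpolation=cv2.INTER_CUBIC))
```

```text
tcp [ 0.5114 -0.2278  0.1403] F [ 0.7  1.1 -3.6] gap 0.0234 t 14.1 q [-0.56  0.33 -0.16  1.08 -0.   -0.32]
shift [-41.6 -12.4 111.3] then rotvec [-0.001 -0.001 -0.003] tilt 0.07
```

View pics/t5.png

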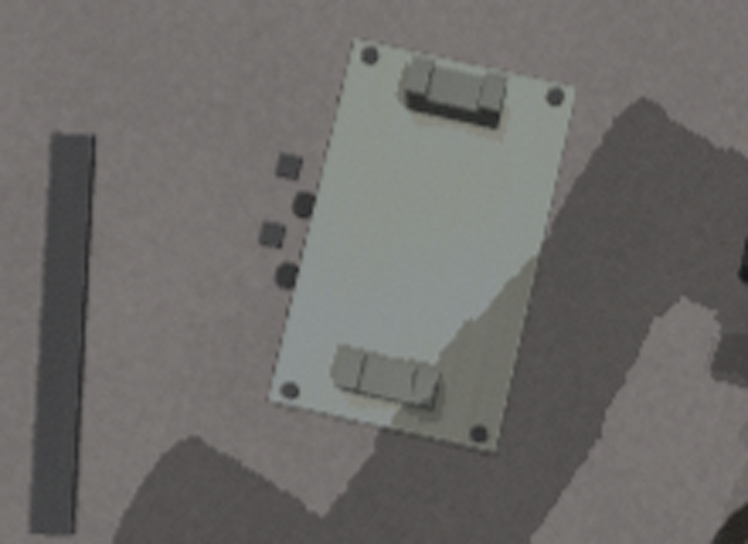

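All four chips are off the plate on the bench at +y, at crop (288,166), (304,205), (271,235) and (287,275). Next I'll set the scraper down near its original spot.

>>> arm_command(
  moves=[-1,-22,-12,20,0,0,0,-1,-22.5,-12,40,0,0,0,-1,0,0,35,0,0,0,-1,0,0,12,0,0,0,-1,0,0,3,0,0,0,-1,0,0,1,0,0,0,-1,0,0,0,0,0,0],
)

```text
clock: 15.02
tcp_pos: [0.5505, -0.2594, 0.0308]
orientation: [0.001, 0.12, 0.993, -0.001]
wrist_force: [-0.4, -0.2, -3.3]
finger_gap: 0.0236
grip_force: 60.6
```

Run:
```python
from h import *
to([.5486,-.262,.029],166.13)
```

```text
tcp [ 0.5505 -0.2594  0.0308] F [-0.4 -0.2 -3.3] gap 0.0236 t 15.03 q [-0.57  0.5  -0.18  0.88 -0.   -0.33]
shift [ 1.3 -3.   1.8] then rotvec [-0.001  0.001  0.002] tilt 0.1
```

>>> arm_command(
  moves=[-1,0,0,1.3,0,0,0,-1,0,0,0.8,0,0,0,-1,0,0,0,0,0,0,1,0,0,0,0,0,0,1,0,0,0,0,0,0,1,0,0,0,0,0,0,1,0,0,-4,0,0,0,1,0,0,-50,0,0,0],
)

```text
clock: 16.02
tcp_pos: [0.5469, -0.2573, 0.078]
orientation: [-0.004, 0.12, 0.993, 0.002]
wrist_force: [0.8, -0.9, 0.4]
finger_gap: 0.085
grip_force: 0.0
```

>>> arm_command(
  moves=[1,0,0,-60,0,0,0,1,0,0,-60,0,0,0,1,0,55,0,0,0,0,1,0,55,0,0,0,0,1,0,55,0,0,0,0,1,0,55,0,0,0,0],
)

```text
clock: 16.77
tcp_pos: [0.6025, -0.0437, 0.2015]
orientation: [-0.0, 0.12, 0.993, -0.0]
wrist_force: [0.2, -0.4, -0.3]
finger_gap: 0.0857
grip_force: 0.0
```

Run:
```python
from h import *
np.set_printoptions(precision=4,suppress=True)
to([.5143,.267,.2],177.25)
s=get_state()
c=cam("wrist"); im,d=read_camera("wrist"); cv2.imwrite("pics/w6.png",im); np.save("w6.npy",d); np.save("w6T.npy",c[2])
vv,uu=np.mgrid[0:480,0:640]; u=np.c_[uu.ravel(),vv.ravel()]; W=world(c,u,d); ok=(d.ravel()>0)
P=W[ok&(W[:,2]>.074)&(W[:,2]<.086)]*1000
th=np.radians(-13.87); e=np.array([np.cos(th),np.sin(th)]); n=np.array([-e[1],e[0]]); o=np.array([571.5,15.5])
Q=np.c_[(P[:,:2]-o)@e,(P[:,:2]-o)@n]
for sg in (-1,1):
    m=Q[:,0]*sg>50
    if m.sum()>30: print("stand",sg,m.sum(),np.percentile(Q[m],[1,50,99],axis=0),np.median(P[m,2]),cv2.minAreaRect(P[m,:2].astype(np.float32)))
P=W[ok&(W[:,2]>.016)&(W[:,2]<.025)]*1000; Q=np.c_[(P[:,:2]-o)@e,(P[:,:2]-o)@n]
print(len(P),np.percentile(Q,[.5,99.5],axis=0),np.median(P[:,2]))
```

```text
tcp [ 0.6025 -0.0437  0.2015] F [ 0.2 -0.4 -0.3] gap 0.0857 t 16.77 q [-0.21  0.38  0.07  1.26 -0.    0.04]
shift [159.7 280.8   1.5] then rotvec [-0.    -0.    -0.193] tilt 0.03
stand -1 1531 [[-104.7413  -30.5649]
 [ -96.3225   19.5776]
 [ -88.6137   33.2826]] 80.5994781197264 ((477.67254638671875, 40.30907440185547), (64.59504699707031, 17.223703384399414), 75.90398406982422)
stand 1 1198 [[ 86.7794 -30.6401]
 [ 97.5047  19.2109]
 [111.0507  32.9786]] 80.5939230554794 ((667.9409790039062, -6.9634246826171875), (64.18216705322266, 25.071443557739258), 75.86553955078125)
53539 [[-119.567  -349.7646]
 [ 189.9714   80.7693]] 20.74406441417198
```

View pics/w6.png

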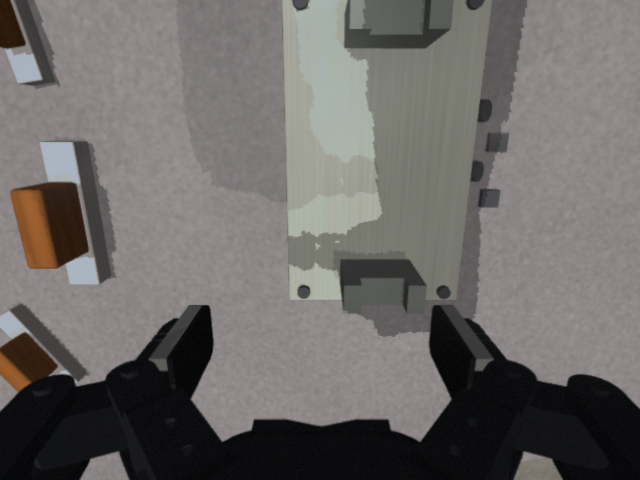

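The wrist view shows the bench on all sides of the plate clear except for the four chips along its +y edge at (485,110), (497,142), (477,170) and (489,198). The scraper stands alone at (65,215). The stand depth fit (64 x 25 mm, z = 0.080) agrees with the spec. Next is the bar.

>>> arm_command(
  moves=[1,22.8,40.1,0,0,0,0,1,22.8,40.1,0,0,0,0,1,22.8,40.1,0,0,0,0,1,22.8,40.1,0,0,0,0,1,22.8,40.1,0,0,0,0,1,22.8,40.1,0,0,0,0,1,22.8,40.1,0,0,0,0,1,0,0,0,0,0,-0.1],
  newtons=100,
)

```text
clock: 17.82
tcp_pos: [0.5128, 0.2681, 0.2014]
orientation: [-0.001, 0.067, 0.998, 0.0]
wrist_force: [0.1, 0.1, -0.0]
finger_gap: 0.0853
grip_force: 0.0
```

>>> arm_command(
  moves=[1,0,0,0,0,0,-0.093,1,0,0,0,0,0,0],
)

```text
clock: 18.08
tcp_pos: [0.5139, 0.2654, 0.2013]
orientation: [-0.001, 0.024, 1.0, -0.0]
wrist_force: [0.0, -0.0, -0.9]
finger_gap: 0.0855
grip_force: 0.0
```

Run:
```python
from h import *
np.set_printoptions(precision=4,suppress=True)
to([.5143,.267,.2],177.25)
c=cam("wrist"); im,d=read_camera("wrist"); cv2.imwrite("pics/w7.png",im)
vv,uu=np.mgrid[0:480,0:640]; u=np.c_[uu.ravel(),vv.ravel()]
g=im.max(2); m=(cv2.GaussianBlur(g,(3,3),0)<85).astype(np.uint8)
W=world(c,u,d)
sel=(d.ravel()>0)&(W[:,2]>.005)&(W[:,2]<.016)&(abs(W[:,1]-.267)<.06)&(abs(W[:,0]-.514)<.17)
P=W[sel]*1000; print(sel.sum(),np.median(P[:,2]),cv2.minAreaRect(P[:,:2].astype(np.float32)))
vx,vy,x0,y0=cv2.fitLine(P[:,:2].astype(np.float32),cv2.DIST_L2,0,.01,.01).ravel(); print("line",np.degrees(np.arctan2(vy,vx)),x0,y0,"x range",P[:,0].min(),P[:,0].max(),u[sel].min(0),u[sel].max(0))
sel=(d.ravel()>0)&(W[:,2]>.026)&(W[:,2]<.2); print("others",sel.sum())
ct=cam("top"); im,d=read_camera("top"); W=world(ct,u,d)
th=np.radians(-14.0); e=np.array([np.cos(th),np.sin(th)]); n=np.array([-e[1],e[0]]); o=np.array([.571,.0165])
Q=np.c_[(W[:,:2]-o)@e,(W[:,:2]-o)@n]*1000
for p in [(288,166),(304,205),(271,235),(287,275)]:
    q=np.array(p)/3.4+[185,160]; k=np.hypot(*(u-q).T)<2.5; print(p,(Q[k].mean(0)),W[k,2].round(3).min(),W[k,2].max())
```

```text
tcp [0.5139 0.2654 0.2013] F [ 0.  -0.  -0.9] gap 0.0855 t 18.07 q [ 0.34  0.33 -0.    1.24  0.    0.39]
shift [-0.3  1.7  1.3] then rotvec [-0.    -0.001 -0.   ] tilt 0.06
9960 10.676351556424047 ((514.48974609375, 270.2755432128906), (30.009166717529297, 279.6814270019531), 87.24945831298828)
line -2.7514913 497.73004 271.07733 x range 374.29817022362533 654.476001002755 [307  42] [342 344]
others 5927
(288, 166) [ 32.8959 103.6625] 0.004 0.009625797030592187
(304, 205) [ 7.2761 85.4145] 0.007 0.020503173552897547
(271, 235) [-17.3285 103.4109] 0.004 0.010723222811642064
(287, 275) [-42.9201  85.6271] 0.005 0.016669727859767836
```

Run:
```python
from h import *
np.set_printoptions(precision=1,suppress=True)
vv,uu=np.mgrid[0:480,0:640]; u=np.c_[uu.ravel(),vv.ravel()]
th=np.radians(-14.0); e=np.array([np.cos(th),np.sin(th)]); n=np.array([-e[1],e[0]]); o=np.array([.571,.0165])
for cn in ("wrist","top"):
    c=cam(cn); im,d=read_camera(cn); W=world(c,u,d); g=cv2.GaussianBlur(im,(3,3),0).max(2).ravel()
    Q=np.c_[(W[:,:2]-o)@e,(W[:,:2]-o)@n,W[:,2]]*1000
    k=(d.ravel()>0)&(Q[:,1]>60)&(Q[:,1]<125)&(abs(Q[:,0])<75)&(Q[:,2]>3)&(Q[:,2]<24)
    print(cn,k.sum())
    for x0 in (33,7,-17,-43):
        q=Q[k&(abs(Q[:,0]-x0)<11)&(Q[:,1]>80)]
        for y in range(76,116,3):
            r=Q[k&(abs(Q[:,0]-x0)<11)&(Q[:,1]>=y)&(Q[:,1]<y+3)]
            if len(r): print((x0,y,len(r),round(np.median(r[:,2]),1)),end=" ")
        print()
```

```text
wrist 4828
(33, 76, 63, np.float64(20.5)) (33, 79, 181, np.float64(14.7)) (33, 97, 5, np.float64(6.0)) (33, 100, 5, np.float64(5.4)) 
(7, 76, 61, np.float64(20.7)) (7, 79, 161, np.float64(16.8)) (7, 82, 27, np.float64(14.2)) (7, 85, 62, np.float64(14.5)) (7, 88, 77, np.float64(12.5)) (7, 91, 69, np.float64(9.6)) (7, 94, 52, np.float64(7.3)) (7, 97, 7, np.float64(5.3)) 
(-17, 76, 72, np.float64(20.7)) (-17, 79, 203, np.float64(14.6)) (-17, 97, 16, np.float64(6.5)) (-17, 100, 48, np.float64(6.6)) (-17, 103, 52, np.float64(6.6)) (-17, 106, 51, np.float64(6.4)) (-17, 109, 49, np.float64(6.5)) (-17, 112, 55, np.float64(6.3)) (-17, 115, 9, np.float64(6.8)) 
(-43, 76, 78, np.float64(20.7)) (-43, 79, 174, np.float64(16.3)) (-43, 82, 25, np.float64(14.5)) (-43, 85, 68, np.float64(14.4)) (-43, 88, 84, np.float64(12.1)) (-43, 91, 72, np.float64(9.6)) (-43, 94, 55, np.float64(7.5)) (-43, 97, 9, np.float64(6.0)) 
top 768
(33, 76, 11, np.float64(20.5)) (33, 79, 2, np.float64(19.8)) (33, 82, 3, np.float64(5.0)) (33, 85, 3, np.float64(6.1)) (33, 91, 2, np.float64(4.1)) (33, 94, 1, np.float64(3.9)) (
[... 537 characters left out ...]
 1, np.float64(3.9)) 
(-17, 76, 9, np.float64(20.5)) (-17, 82, 1, np.float64(3.8)) (-17, 85, 1, np.float64(4.5)) (-17, 91, 1, np.float64(3.5)) (-17, 94, 2, np.float64(4.0)) (-17, 97, 8, np.float64(5.4)) (-17, 100, 6, np.float64(7.0)) (-17, 103, 10, np.float64(6.4)) (-17, 106, 7, np.float64(6.6)) (-17, 109, 10, np.float64(6.8)) (-17, 112, 3, np.float64(6.9)) (-17, 115, 2, np.float64(4.9)) 
(-43, 76, 10, np.float64(20.0)) (-43, 79, 7, np.float64(13.0)) (-43, 82, 10, np.float64(15.0)) (-43, 85, 8, np.float64(13.0)) (-43, 88, 8, np.float64(11.5)) (-43, 91, 8, np.float64(7.1)) (-43, 94, 5, np.float64(5.6)) (-43, 97, 1, np.float64(3.6)) (-43, 106, 2, np.float64(4.2)) (-43, 109, 3, np.float64(4.6))
```

The two round chips lean against the plate's side wall, with their feet on the bench and tops at about 14 mm, below the plate top. They're off the plate. The bar fit is 279.7 x 30.0 mm at z = 0.0107, so it's the long one. I'll grasp it.

>>> arm_command(
  moves=[1,-0.5,3.3,45,0,0,0,1,0,0,45,0,0,0,1,0,0,45,0,0,0,1,0,0,35,0,0,0,1,0,0,20,0,0,0,1,0,0,7,0,0,0,1,0,0,0,0,0,0],
)

```text
clock: 19.15
tcp_pos: [0.5146, 0.2685, 0.0043]
orientation: [-0.001, 0.024, 1.0, -0.0]
wrist_force: [-0.0, 0.4, -0.4]
finger_gap: 0.0857
grip_force: 0.0
```

Run:
```python
from h import *
to([.5144,.2687,.002],177.25)
```

```text
tcp [0.5146 0.2685 0.0043] F [-0.   0.4 -0.4] gap 0.0857 t 19.15 q [ 0.34  0.49 -0.28  0.8   0.    0.39]
shift [0.2 0.2 2.3] then rotvec [-0.    -0.001  0.   ] tilt 0.08
```

>>> arm_command(
  moves=[1,0,0,2,0,0,0,-1,0,0,0,0,0,0,-1,0,0,0,0,0,0,-1,0,0,0,0,0,0,-1,0,0,0,0,0,0,-1,0,0,0,0,0,0,-1,0,0,0,0,0,0,-1,0,0,0,0,0,0],
  newtons=100,
)

```text
clock: 20.15
tcp_pos: [0.5146, 0.2686, 0.0031]
orientation: [-0.0, 0.024, 1.0, 0.0]
wrist_force: [-2.3, -0.2, 5.2]
finger_gap: 0.0264
grip_force: 98.3
```

Run:
```python
from h import *
to([.5144,.2687,.15],177.25)
```

```text
tcp [0.5146 0.2686 0.0031] F [-2.3 -0.2  5.2] gap 0.0264 t 20.15 q [ 0.34  0.49 -0.29  0.8   0.    0.39]
shift [ 3.000e-01  1.000e-01 -1.469e+02] then rotvec [ 0.    -0.     0.001] tilt 0.02
```

>>> arm_command(
  moves=[-1,0,0,-10,0,0,0,-1,0,0,-30,0,0,0,-1,0,0,-50,0,0,0,-1,0,0,-50,0,0,0,-1,0,0,-10,0,0,0,-1,0,0,0,0,0,0],
)

```text
clock: 20.9
tcp_pos: [0.5141, 0.2684, 0.1513]
orientation: [-0.001, 0.024, 1.0, -0.0]
wrist_force: [0.7, 0.3, -7.9]
finger_gap: 0.0267
grip_force: 100.0
```

>>> arm_command(
  moves=[-1,-5.4,-20.6,0,0,0,0,-1,-11,-40,0,0,0,0,-1,-13,-47,0,0,0,0,-1,-13,-47,0,0,0,0,-1,-13,-47,0,0,0,0,-1,-9,-32,0,0,0,0,-1,-4,-15,0,0,0,0.098,-1,0,0,0,0,0,0.098],
)

```text
clock: 21.9
tcp_pos: [0.5696, 0.0144, 0.1491]
orientation: [-0.003, 0.125, 0.992, -0.0]
wrist_force: [0.1, 0.9, -7.3]
finger_gap: 0.0265
grip_force: 100.1
```

```bash
cat > fitm.py <<'E'
from h import *
np.set_printoptions(precision=1,suppress=True)
s=get_state(); to([.571,.0168,.15],165.95)
vv,uu=np.mgrid[0:480,0:640]; u=np.c_[uu.ravel(),vv.ravel()]
for cn in ("wrist","top"):
    c=cam(cn); im,d=read_camera(cn); W=world(c,u,d); ok=d.ravel()>0; cv2.imwrite(f"pics/p_{cn}.png",im)
    M=rot(s["orientation"]); zb=s["tcp_pos"][2]-.0031+.01
    L=(W-s["tcp_pos"])@M*1000   # tool coords
    def rep(n,k):
        q=L[k]; 
        if len(q)<40: print(cn,n,len(q)); return
        (a,b),(w,h),an=cv2.minAreaRect(q[:,:2].astype(np.float32)); 
        print(cn,n,len(q),"ctr %.1f %.1f size %.1f %.1f ang %.2f z %.1f"%(a,b,w,h,an,np.median(W[k,2])*1000),"pct y",np.percentile(q[:,1],[1,99]),"pct x",np.percentile(q[:,0],[1,99]))
    near=ok&(abs(L[:,1])<60)&(abs(L[:,0])<170)
    rep("bar",near&(abs(W[:,2]-zb)<.006)&(abs(L[:,1])<25))
    for sg in (-1,1): rep(f"stand{sg}",near&(abs(W[:,2]-.0805)<.005)&(sg*L[:,0]>60))
E
python3 fitm.py
```

```text
tcp [0.6 0.  0.1] F [ 0.1  0.9 -7.3] gap 0.0265 t 21.9 q [-0.1  0.3 -0.1  1.1 -0.   0.1]
shift [-0.7  2.7 -0.9] then rotvec [-0. -0. -0.] tilt 0.35
wrist bar 33554 ctr 29.8 2.7 size 167.9 49.5 ang 6.46 z 156.8 pct y [-12.9  16.6] pct x [-49.9 111.5]
wrist stand-1 539 ctr -100.9 3.0 size 62.4 25.4 ang 89.74 z 80.7 pct y [-28.   33.7] pct x [-112.4  -88.5]
wrist stand1 1688 ctr 99.0 2.6 size 64.4 24.6 ang 89.60 z 80.6 pct y [-29.5  34.1] pct x [ 86.9 111.1]
top bar 0
top stand-1 0
top stand1 0
```

View pics/p_wrist.png

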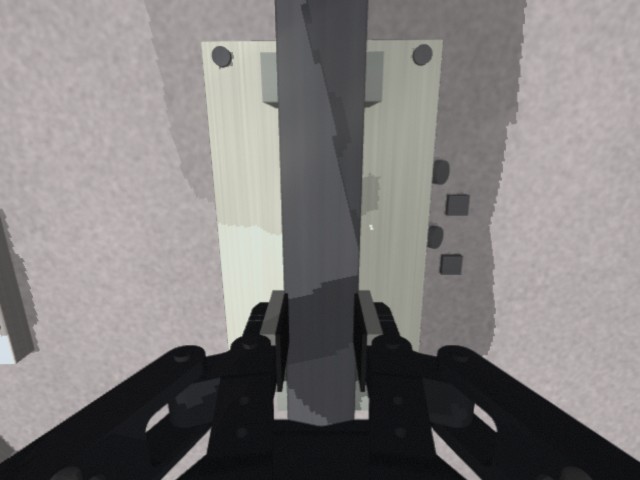

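```bash
cat > fit2.py <<'E'
from h import *
np.set_printoptions(precision=2,suppress=True)
s=get_state(); M=rot(s["orientation"]); print(s["tcp_pos"].round(4), s["clock"])
vv,uu=np.mgrid[0:480,0:640]; u=np.c_[uu.ravel(),vv.ravel()]
c=cam("wrist"); im,d=read_camera("wrist"); W=world(c,u,d); ok=d.ravel()>0
L=(W-s["tcp_pos"])@M*1000; zb=(s["tcp_pos"][2]-.0031+.01)
k=ok&(abs(W[:,2]-zb)<.008)&(abs(L[:,1])<22)&(L[:,0]>30)
q=L[k]; A=np.c_[q[:,:2],np.ones(len(q))]; p=np.linalg.lstsq(A,q[:,2],rcond=None)[0]; print("bar top plane tilt x,y deg",np.degrees(p[:2]),"z0",p[2],"world z med",np.median(W[k,2]))
for x in range(30,115,12):
    r=q[abs(q[:,0]-x)<3]; 
    if len(r)>20: a=np.percentile(r[:,1],[.5,99.5]); print("bar x",x,a,"ctr",a.mean())
for sg in (-1,1):
    r=L[ok&(abs(W[:,2]-.0805)<.004)&(sg*L[:,0]>75)&(sg*L[:,0]<125)&(abs(L[:,1])<45)]
    for x in (91,97,103,109):
        t=r[abs(r[:,0]-sg*x)<3]
        if len(t)>20: a=np.percentile(t[:,1],[.5,99.5]); print("stand",sg,x,len(t),a,"ctr",a.mean())
E
python3 fit2.py
```

```text
[0.57 0.02 0.15] 22.0
bar top plane tilt x,y deg [ 0.08 -0.07] z0 -7.5212804535436515 world z med 0.157284725322172
bar x 30 [-12.96  16.6 ] ctr 1.8229788887092884
bar x 42 [-13.03  16.73] ctr 1.8496630818512685
bar x 54 [-12.97  16.7 ] ctr 1.8609561766116647
bar x 66 [-12.96  16.69] ctr 1.8652567486091236
bar x 78 [-12.94  16.62] ctr 1.8410682950861759
bar x 90 [-12.88  16.61] ctr 1.863691752292688
bar x 102 [-12.71  16.74] ctr 2.0168925339331727
bar x 114 [-12.63  17.1 ] ctr 2.235007187047083
stand -1 91 61 [-23.51  27.19] ctr 1.8376091648927844
stand -1 97 112 [-29.2   32.79] ctr 1.794557144927511
stand -1 103 190 [-29.7  33.6] ctr 1.949279524007009
stand -1 109 182 [-29.44  33.87] ctr 2.2128177705381677
stand 1 91 386 [-30.09  33.24] ctr 1.5724191419880746
stand 1 97 422 [-30.28  33.39] ctr 1.5520870313740023
stand 1 103 405 [-30.27  33.33] ctr 1.5282112639706185
stand 1 109 332 [-30.23  33.39] ctr 1.5827800154677192
```

The bar is level (0.08°) and centred on both stands to within 0.3 mm, measured in one wrist image. I'll descend to just above the stands and recheck.

>>> arm_command(
  moves=[-1,-0.5,0,20,0,0,0,-1,0,0,25,0,0,0,-1,0,0,13,0,0,0,-1,0,0,3,0,0,0,-1,0,0,0,0,0,0],
)

```text
clock: 22.68
tcp_pos: [0.5718, 0.0169, 0.0914]
orientation: [-0.0, 0.121, 0.993, -0.0]
wrist_force: [-0.2, 0.0, -7.5]
finger_gap: 0.0262
grip_force: 100.1
```

```bash
python3 fit2.py
python3 - <<'E'
from h import *
to([.571,.0168,.0681],165.95)
E
```

```text
[0.57 0.02 0.09] 22.675
bar top plane tilt x,y deg [ 0.09 -0.03] z0 -7.5310925143101795 world z med 0.09886510627461917
bar x 30 [-12.92  16.62] ctr 1.8541842514132707
bar x 42 [-12.99  16.71] ctr 1.858520289405682
bar x 54 [-13.01  16.73] ctr 1.8585124881981168
bar x 66 [-13.05  16.74] ctr 1.8466194987246656
bar x 78 [-12.98  16.63] ctr 1.8225037483283524
bar x 90 [-12.86  16.51] ctr 1.8271195863355478
bar x 102 [-12.73  16.7 ] ctr 1.9824564036562995
bar x 114 [-12.69  17.09] ctr 2.202895122768214
stand 1 91 1101 [-31.69  32.14] ctr 0.22720269949622107
stand 1 97 1291 [-31.79  32.19] ctr 0.19935685345832965
stand 1 103 1352 [-31.77  32.05] ctr 0.14411092585759988
stand 1 109 1401 [-31.67  32.01] ctr 0.1698175587166002
tcp [0.5722 0.0169 0.0919] F [-0.1  0.1 -6. ] gap 0.0263 t 22.73 q [-0.11  0.39 -0.2   0.98 -0.    0.13]
shift [ 1.2 -0.4 23.8] then rotvec [-0.     0.     0.002] tilt 0.01
```

```bash
cat > fit3.py <<'E'
from h import *
s=get_state(); M=rot(s["orientation"]); print(s["tcp_pos"].round(5),"yaw %.3f"%np.degrees(np.arctan2(M[1,0],M[0,0])),s["qvel"].round(3),s["clock"])
vv,uu=np.mgrid[0:480,0:640]; u=np.c_[uu.ravel(),vv.ravel()]
c=cam("wrist"); im,d=read_camera("wrist"); W=world(c,u,d); ok=d.ravel()>0
L=(W-s["tcp_pos"])@M*1000; zb=(s["tcp_pos"][2]-.0031+.01)
def edges(n,k,xs,w=2):
    e=[]
    for x in xs:
        t=L[k&(abs(L[:,0]-x)<w),1]
        if len(t)>20: e.append([x,*np.percentile(t,[.5,99.5])])
    e=np.array(e)
    if len(e)<3: print(n,"few",e); return
    lo,hi=np.polyfit(e[:,0],e[:,1],1),np.polyfit(e[:,0],e[:,2],1)
    print(n,len(e),"x %.0f..%.0f"%(e[0,0],e[-1,0]),"slopes deg %.2f %.2f"%tuple(np.degrees([lo[0],hi[0]])),"width %.1f"%np.mean(e[:,2]-e[:,1]),"ctr at mean x %.2f, x=0 %.2f"%(np.mean(e[:,1:]),(lo[1]+hi[1])/2))
edges("bar",ok&(abs(W[:,2]-zb)<.006)&(abs(L[:,1])<22),range(30,96,5))
edges("plate",ok&(abs(W[:,2]-.0207)<.004)&(abs(L[:,1])<100),range(-20,125,5))
for a in (-1,1): edges(f"stand{a}",ok&(abs(W[:,2]-.0805)<.004)&(abs(L[:,1])<45),[a*x for x in range(90,111,3)])
k=ok&(abs(W[:,2]-.0805)<.004)&(abs(L[:,1])<45)
for a in (-1,1):
    t=L[k&(a*L[:,0]>75)&(a*L[:,0]<125),0]
    if len(t)>50: print("stand x",a,np.percentile(t,[.5,99.5]))
E
python3 fit3.py
```

```text
[0.5722  0.01687 0.09186] yaw 166.079 [ 0.001 -0.008  0.008  0.001 -0.001  0.001] 22.725
bar 14 x 30..95 slopes deg 0.09 0.03 width 29.5 ctr at mean x 1.86, x=0 1.80
plate 29 x -20..120 slopes deg -0.12 -0.29 width 158.6 ctr at mean x 0.31, x=0 0.49
stand-1 few []
stand1 7 x 90..108 slopes deg 0.22 -0.23 width 63.8 ctr at mean x 0.12, x=0 0.13
stand x 1 [ 89.44223866 113.1647589 ]
```

>>> arm_command(
  moves=[-1,1,-1.4,0,0,0,-0.0044,-1,0,0,2,0,0,0,-1,0,0,0,0,0,0],
)

```text
clock: 23.15
tcp_pos: [0.5701, 0.0158, 0.0891]
orientation: [-0.001, 0.119, 0.993, -0.0]
wrist_force: [0.1, 0.4, -7.2]
finger_gap: 0.0262
grip_force: 100.2
```

```bash
python3 fit3.py
```

```text
[0.57012 0.01577 0.08911] yaw 166.306 [ 0.001  0.002 -0.001  0.002 -0.002  0.   ] 23.15
bar 14 x 30..95 slopes deg 0.03 0.02 width 29.5 ctr at mean x 1.85, x=0 1.82
plate 29 x -20..120 slopes deg 0.12 -0.05 width 158.6 ctr at mean x 2.07, x=0 2.03
stand-1 few []
stand1 7 x 90..108 slopes deg 0.39 -0.02 width 63.8 ctr at mean x 2.08, x=0 1.76
stand x 1 [ 87.67150126 111.42343104]
```

Aligned to within 0.25 mm. I'll lower it into the slots.

>>> arm_command(
  moves=[-1,-0.4,0.2,5,0,0,0,-1,0,0,5,0,0,0,-1,0,0,5,0,0,0,-1,0,0,4,0,0,0,-1,0,0,0.5,0,0,0,-1,0,0,0,0,0,0],
)

```text
clock: 23.95
tcp_pos: [0.5707, 0.0159, 0.0696]
orientation: [-0.001, 0.119, 0.993, -0.0]
wrist_force: [-0.7, -0.1, -6.3]
finger_gap: 0.0264
grip_force: 100.2
```

```bash
python3 fit3.py
```

```text
[0.57071 0.01588 0.06965] yaw 166.307 [ 0.    -0.004  0.003  0.    -0.002 -0.   ] 23.95
bar 14 x 30..95 slopes deg -5.36 3.15 width 31.6 ctr at mean x 1.59, x=0 2.80
plate 29 x -20..120 slopes deg 0.10 -0.13 width 158.4 ctr at mean x 1.73, x=0 1.75
stand-1 few []
stand1 7 x 90..108 slopes deg 0.55 -0.37 width 63.5 ctr at mean x 1.80, x=0 1.64
stand x 1 [ 75.43530432 112.08117654]
```

>>> arm_command(
  moves=[-1,0,0,1,0,0,0,-1,0,0,0.7,0,0,0,-1,0,0,0,0,0,0],
)

```text
clock: 24.38
tcp_pos: [0.5708, 0.0159, 0.0682]
orientation: [-0.0, 0.119, 0.993, -0.0]
wrist_force: [0.4, 0.1, -6.0]
finger_gap: 0.0264
grip_force: 100.3
```

>>> arm_command(
  moves=[-1,0,0,0.7,0,0,0,-1,0,0,0.6,0,0,0,-1,0,0,0,0,0,0],
)

```text
clock: 24.75
tcp_pos: [0.5708, 0.0159, 0.0681]
orientation: [0.0, 0.119, 0.993, -0.0]
wrist_force: [-3.7, -0.4, 6.3]
finger_gap: 0.0263
grip_force: 101.8
```

Contact: the wrist force has reversed to +6 N at exactly the expected height. I'll release and retreat.

>>> arm_command(
  moves=[1,0,0,0,0,0,0,1,0,0,0,0,0,0,1,0,0,0,0,0,0,1,0,0,0,0,0,0,1,0,0,-10,0,0,0,1,0,0,-40,0,0,0,1,0,0,-50,0,0,0,1,0,0,-40,0,0,0],
)

```text
clock: 25.75
tcp_pos: [0.5712, 0.0159, 0.2095]
orientation: [0.001, 0.119, 0.993, -0.0]
wrist_force: [-0.3, -0.1, 0.2]
finger_gap: 0.0855
grip_force: 0.0
```

>>> arm_command(
  moves=[1,0,-50,0,0,0,0,1,0,-60,0,0,0,0,1,0,-60,0,0,0,0,1,0,-60,0,0,0,0,1,0,-60,0,0,0,0,1,0,-40,0,0,0,0,1,0,0,0,0,0,0],
)

```text
clock: 26.62
tcp_pos: [0.4919, -0.3078, 0.2071]
orientation: [-0.0, 0.121, 0.993, -0.0]
wrist_force: [-0.2, 0.7, -0.1]
finger_gap: 0.0852
grip_force: 0.0
```

Run:
```python
from h import *
np.set_printoptions(precision=1,suppress=True)
s=get_state(); print(s["tcp_pos"],s["wrist_force"],s["clock"])
vv,uu=np.mgrid[0:480,0:640]; u=np.c_[uu.ravel(),vv.ravel()]
c=cam("top"); im,d=read_camera("top"); W=world(c,u,d)*1000
cv2.imwrite("pics/t9.png",cv2.resize(im[140:340,100:480],None,fx=2.1,fy=2.1,interpolation=cv2.INTER_CUBIC))
g=im.max(2).ravel(); k=(g<95)&(abs(W[:,2]-75)<5)&(abs(W[:,0]-571)<180)&(abs(W[:,1]-16)<80)
P=plane(c,u[k],.075)*1000; print(k.sum(),cv2.minAreaRect(P[:,:2].astype(np.float32)),np.percentile(W[k,2],[5,50,95]))
lo,hi=P[:,0]<500,P[:,0]>640; print(np.median(W[k][lo,2]),np.median(W[k][hi,2]))
```

```text
[ 0.5 -0.3  0.2] [-0.2  0.7 -0.1] 26.625
1658 ((569.9598999023438, 9.545665740966797), (60.02492904663086, 278.7236022949219), 79.48406982421875) [72.5 75.8 78.7]
75.7414736774209 76.04002841775903
```

View pics/t9.png

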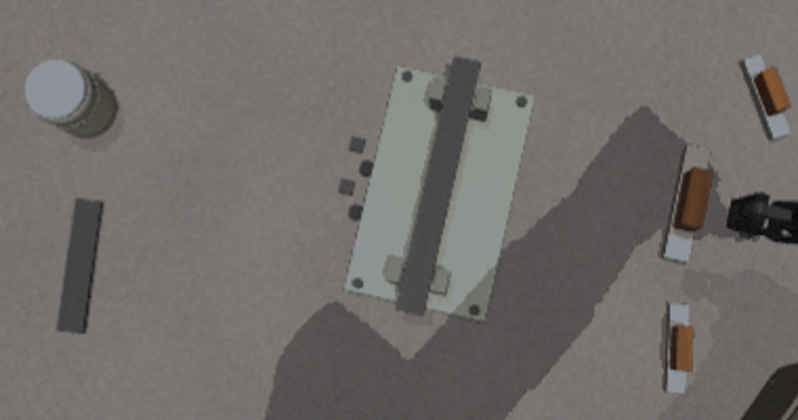

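The final view shows the bar lying flat in both slots, with its ends at 75.7 and 76.0 mm. It's centred at x ≈ 570, so it overhangs equally. The chips are off the plate at crop (345–365,145–212), the scraper stands clear at (690,205), and the bystanders haven't moved.

```bash
python3 -c "
from workcell import hand_in; print(hand_in())"
```

```text
the job is handed in; nothing more can be done
None
```

The job is handed in at about 27 s of the 64 s allowed: all four chips are off the plate onto the bench (the two round ones lean against the plate's side wall), the scraper stands on the bench clear of the fixture, the long bar lies flat and centred in both slots, and the short bar, wrench and tin were not touched.

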